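# Slide a seed-drying tray onto the middle runners of a guarded rack

## Task

Pull up the spring plunger knob on the drying rack's guard, slide the guard all the way to its open end and let the pin drop in there. Then take the drying tray by its wooden handle and slide it, rear edge first, onto the middle of the three pairs of runners until it is fully home against the rear stops, and let go. Leave the guard open and the other things on the bench where they are.

Things in the scene. Friction and masses are not known exactly. Their poses are not given: they have to be found in the camera images.
- rack: Seed-drying rack fixed to the bench, open at front and rear: four timber posts, 208 wide outside, x -65 to +65, and a roof. Origin: centre of its underside; x points in from the open front to the rear, y left as seen looking in. Three pairs of aluminium runners: bottom (ledge tops 45 above bench), middle (own entry, height differs each time), top (195 above bench).
- roof_edge (a point): Middle of the roof's front edge, underside, 260 above the bench; rack x = -100. The roof (10 thick, clear sheet with an aluminium rail along the front) juts out over the tray's handle, so an upright tool hits it before the tray is home; one leaning back to the front by about 40 degrees clears it. It runs on to rack y = +208 at the left.
- mid_runners: Middle pair of runners, ledge tops 95 to 135 above bench; axes as the rack's. Origin: midway between them at ledge-top height, at rack x = 0, y = 0. Ledges x -65 to +65, 18 wide, 6 thick; 168 clear between side flanges, which rise 16. Rear stops, 20 high, front faces at x = +60. With the tray fully home its origin is at x = +5, y = 0, z = 0 in this frame.
- tray: Shallow perforated aluminium drying tray, 110 long (x), 160 wide (y), rim 12 high, 0.1 to 0.25 kg, flat on the bench at the start. Origin: centre of its underside, z up. On the middle of its front (-x) edge a timber handle: upright block 18 thick (y), 44 high from the underside, x -55 to -110. The rear (+x) edge enters the rack first; the handle stays outside in front.
- tray_handle (a point): Grip point in the middle of the tray's handle: 88 in front of the tray's origin (-x), 28 above its underside.
- guard (a joint): Steel guard plate hanging in front of the rack (50 wide, from 40 above bench up to the roof, front face at rack x = -106), shutting off the left of the opening (rack y +34 to +84) at 0. Slides left (rack +y) along the roof's front rail with about 2 N and stays where left. Value: travel in m, 0 = shut and locked, 0.10 = fully open at its end stop.
- plunger (a joint): Spring plunger on the guard's top: knob with a pin below, pulled straight up against 4.5 to 8 N. Value in m: 0 = pin down, 0.014 = fully up. Lift 9 mm or more to free the guard, and keep hold of the knob to slide it. Past 0.094 of guard travel the pin springs down when let go and locks the guard open.
- knob (a point): Centre of the plunger's black knob, upright cylinder 30 across, 26 high; moves with guard and plunger. At the start 305 above the bench; the guard's flat top is 30 lower, with a collar 24 across between. In the rack's frame: x = -70, y = +59 + guard travel.
- dispenser: Bystander: grey plastic letterbox-style seed dispenser with a flap, a box 96 x 116 x 132 high (mm). Origin: middle of its underside.
- trowel: Bystander: steel hand trowel lying on the bench, about 310 long, 70 wide, 26 high (mm). Origin: near its middle, at bench height; its length is along x.
- saucer: Bystander: round terracotta saucer, 120 across, 22 high (mm). Origin: middle of its underside.
- brush: Bystander: grey plastic hand brush lying down, about 245 long, 45 wide, 41 high (mm). Origin: near its middle, at bench height; its length is along x.
- bottle: Bystander: blue plastic bottle with a white pump top, 68 across, 200 high (mm). Origin: middle of its underside.
- pot: Bystander: terracotta flower pot, 110 across, 100 high (mm). Origin: middle of its underside.
- jar: Bystander: glass jar with a steel lid, 70 across, 90 high (mm). Origin: middle of its underside.
Mind the look-alikes: they are no part of the job. Leave any red look-alike of the tray alone.

How it is judged:
By the outcome, as a careful person would: the job done as asked, in the order asked, and still so for the second after the job is handed in, with the robot touching nothing.
It also fails if it takes over 61 s, if anything falls off the work surface, if the arm or the gripper's body presses on something with over 40 N, if the wrist force passes 120 N, or if a joint passes its speed limit or range.

## Robot

A 7-joint arm with a two-finger parallel gripper is mounted at the origin on the work surface. World frame = base frame: x ahead of the robot, y to its left, z up, the work surface at z = 0. Lengths are in m, angles in rad, forces in N, time in s.
With the tool pointing down it reaches from about 0.4 to 0.85 m from the base axis. Payload 4.5 kg.
Tool frame: the origin (TCP) lies on the centre line of the jaws, within the pads' length; the fingertips stand 25 mm ahead of it and the grasp point (between the pads) lies 6 mm ahead of it; x points along the fingers, y is the direction in which the jaws open and shut, and the axes are right-handed (so a half turn about x gives the same grasp; the last joint's range is limited). The gripper opens to 85 mm and grips with 20 to 120 N. Pads are 22 mm wide; open, the fingers measure 114 mm over their backs; the gripper's body (76 mm by 85 mm) begins 54 mm behind the grasp point. The pads swing forward as they close: fully open they stand 13 mm farther back than shut.
Start: joints at [1.225, 0.689, -0.195, 1.565, 0.157, 0.902, -0.215], TCP at [0.232, -0.58, 0.256] pointing down, gripper open.
Joint ranges: [-3.01, 3.01], [-0.46, 2.08], [-1.47, 1.51], [0.13, 2.56], [-1, 4.14], [0.04, 2.09], [-2.66, 2.66]. Speed limits (rad/s): [2.57, 2.57, 3.14, 3.14, 3.14, 3.14, 3.14].

## Interface

Orientations are given as a 3x3 rotation matrix whose columns are the frame's x, y, z axes.
In Python, from cell import bot, optics gives the robot as it stands.
- The arm moves only by the tool play_rows, never from a script. Its argument "rows" is a list of rows, each a list of 7 numbers: the opening, from -1 (shut) to 1 (fully open), then the shift along the tool's x, y, z in cm, then the turn, a rotation vector about the tool's x, y, z in rad. In form: [[hand, tx, ty, tz, rx, ry, rz], ...]. A call has 1 to 20 rows; each row is the pose to reach, as a shift and turn from the pose commanded when the call began, along the tool's axes at that moment; what a row does not reach only later rows make up. A row lasts 1/8 s, in which the tool goes at most 62.5 mm and 10.7 degrees, less where a joint would pass 70% of its speed; a pose out of reach is approached as far as the arm can. A call with a gripper value outside its range is refused whole. The fingers move at their own pace and stop on an object; "force" is the grip in N (left out, the last holds). Time passes only in rows, so rows that repeat a pose let the fingers close. It gives the time, the measured TCP pose, the force and the opening at its end, in the units of the state.
- bot.read_state(): the state, without advancing time (a new reading comes with each control period).
- optics.grab_frame(name): name is "scene" or "top" or "wrist"; returns a dict with "color" (420x560x3 uint8, red, green, blue), "depth" (420x560 float32, m along the optical axis (not along the pixel's ray), 0 where there is no reading), "fx", "fy", "cx", "cy" (pixels), "R" (3x3) and "t" (3): a world point X has camera coordinates R X + t. Camera axes: x right, y down, z forward; pixel columns grow to the right and rows downward; lengths in m; the calibration is good to about 2 mm. A picture is of the moment at which its call begins.
- bot.sign_off(): hands the job in, once; it reports no verdict.
The state is a dict: "t": time; "joint_positions": joint angles; "qvel": joint speeds; "effort": joint torques, N m; "eef_pos": TCP position; "eef_rot": TCP orientation; "ft_force": force on the tool from outside, world axes, zero at the start; "ft_torque": the same for the moment, N m; "opening": finger opening in m.
Only numpy, scipy, OpenCV 4.12 (cv2) and the standard library are available. Lean on these libraries where they do the work, as an engineer would, in place of code of your own. Each camera call takes 0.05 s, during which the arm holds its last target.

## Working session

There is one attempt and no reset: what is moved stays moved. The work goes in short steps, Python scripts to look and compute and a tool call to move; the robot and the scene stay as the last step left them, time stands still between calls to the robot, and variables do not carry over. Pictures are saved under pics/ and viewed, and the job is handed in when it is done.

Besides the shell and the picture viewer there is one more tool, called after "Request:" as name(argument=value, ...) on one line, values as JSON. play_rows: Moves the arm, as the interface text tells. Its arguments: {"type":"object","properties":{"rows":{"type":"array"},"force":{"type":"number"}},"required":["rows"]}

```bash
ls; mkdir -p pics; cat > h.py <<'E'
import numpy as np, cv2
from cell import bot, optics
def grab(n,f):
    d=optics.grab_frame(n); cv2.imwrite('pics/'+f+'.png',cv2.cvtColor(d['color'],cv2.COLOR_RGB2BGR)); np.savez('pics/'+f+'.npz',**{k:d[k] for k in d}); return d
def load(f): return dict(np.load('pics/'+f+'.npz'))
def pt(d,u,v,z=None):
    r=np.array([(u-d['cx'])/d['fx'],(v-d['cy'])/d['fy'],1.]); c=-d['R'].T@d['t']; w=d['R'].T@r
    return c+w*((z-c[2])/w[2]) if z is not None else c+w*d['depth'][int(round(v)),int(round(u))]
def px(d,X):
    p=d['R']@np.array(X)+d['t']; return p[0]/p[2]*d['fx']+d['cx'],p[1]/p[2]*d['fy']+d['cy']
E
python3 - <<'E'
from h import *
np.set_printoptions(precision=3,suppress=True)
for n in ['scene','top','wrist']:
    d=grab(n,n+'0'); print(n,-d['R'].T@d['t'],d['R'][2],d['fx'])
s=bot.read_state(); print(s)
E
```

```text
pics
scene [ 1.664 -0.659  1.096] [-0.681  0.436 -0.588] 412.48733541267217
top [0.395 0.017 1.427] [ 0.153  0.008 -0.988] 434.8971996011454
wrist [ 0.308 -0.55   0.372] [-0.301 -0.117 -0.946] 315.9232303317329
{'t': 0.15, 'joint_positions': array([ 1.225,  0.69 , -0.195,  1.566,  0.157,  0.902, -0.215]), 'qvel': array([ 0.   , -0.001,  0.   , -0.004,  0.   , -0.001, -0.   ]), 'effort': array([ -0.001, -53.994,  -1.268, -15.872,   0.009,   0.007,   0.   ]), 'eef_pos': array([ 0.232, -0.58 ,  0.256]), 'eef_rot': array([[-0.001,  0.371, -0.929],
       [ 0.001, -0.929, -0.371],
       [-1.   , -0.001,  0.   ]]), 'ft_force': array([-0.536, -0.674, -0.593]), 'ft_torque': array([0.005, 0.023, 0.022]), 'opening': 0.08558924416306309}
```

View pics/scene0.png

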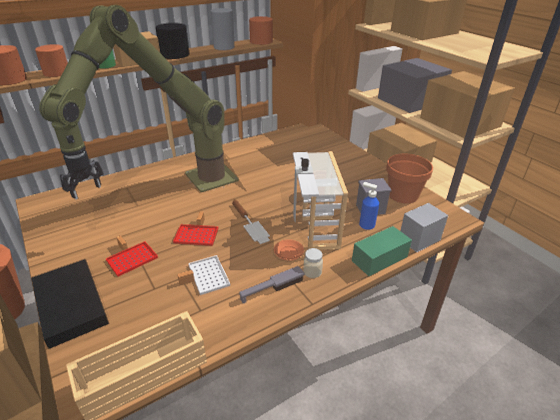

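View pics/top0.png

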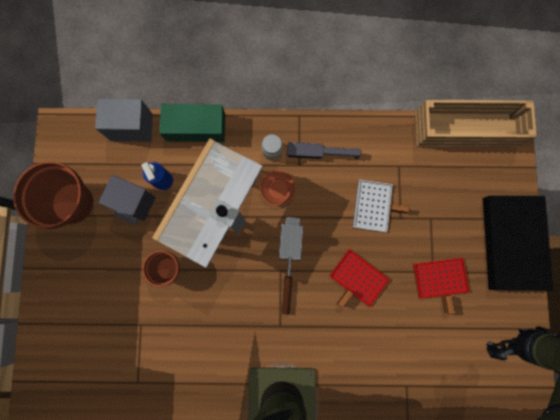

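View pics/wrist0.png

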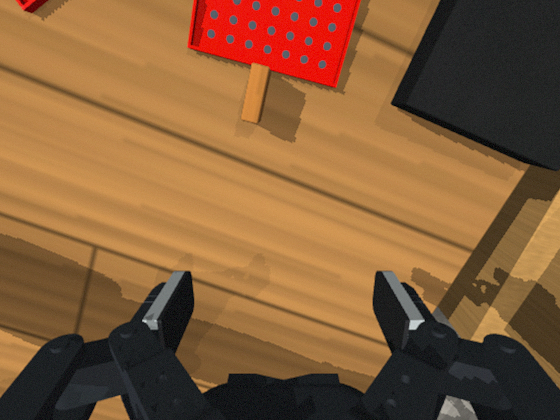

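```bash
python3 - <<'E'
from h import *
np.set_printoptions(precision=3,suppress=True)
d=load('top0'); im=cv2.imread('pics/top0.png')
cv2.imwrite('pics/c1.png',cv2.resize(im[130:280,145:300],None,fx=5,fy=5,interpolation=cv2.INTER_CUBIC)[:600*1+150][:600])
cv2.imwrite('pics/c2.png',cv2.resize(im[165:245,340:425],None,fx=7,fy=7,interpolation=cv2.INTER_CUBIC))
s=load('scene0'); im=cv2.imread('pics/scene0.png')
cv2.imwrite('pics/c3.png',cv2.resize(im[140:260,270:370],None,fx=5,fy=5,interpolation=cv2.INTER_CUBIC))
for p in [(222,211),(205,245),(212,141),(262,168),(154,238),(207,266)]: print(p,pt(d,*p),pt(d,*p,z=.27))
for p in [(374,206),(405,209),(162,268),(156,175),(278,188),(272,146),(291,238)]: print(p,pt(d,*p))
E
```

```text
(222, 211) [0.553 0.161 0.314] [0.559 0.166 0.27 ]
(205, 245) [0.467 0.209 0.272] [0.467 0.209 0.27 ]
(212, 141) [0.754 0.199 0.269] [0.754 0.199 0.27 ]
(262, 168) [ 0.745  0.07  -0.001] [0.678 0.06  0.27 ]
(154, 238) [0.485 0.346 0.269] [0.485 0.346 0.27 ]
(207, 266) [0.416 0.245 0.003] [0.412 0.202 0.27 ]
(374, 206) [ 0.617 -0.301  0.006]
(405, 209) [ 0.602 -0.392  0.045]
(162, 268) [0.408 0.39  0.005]
(156, 175) [0.688 0.389 0.133]
(278, 188) [0.676 0.016 0.002]
(272, 146) [0.795 0.036 0.088]
(291, 238) [ 0.509 -0.028  0.012]
```

View pics/c1.png

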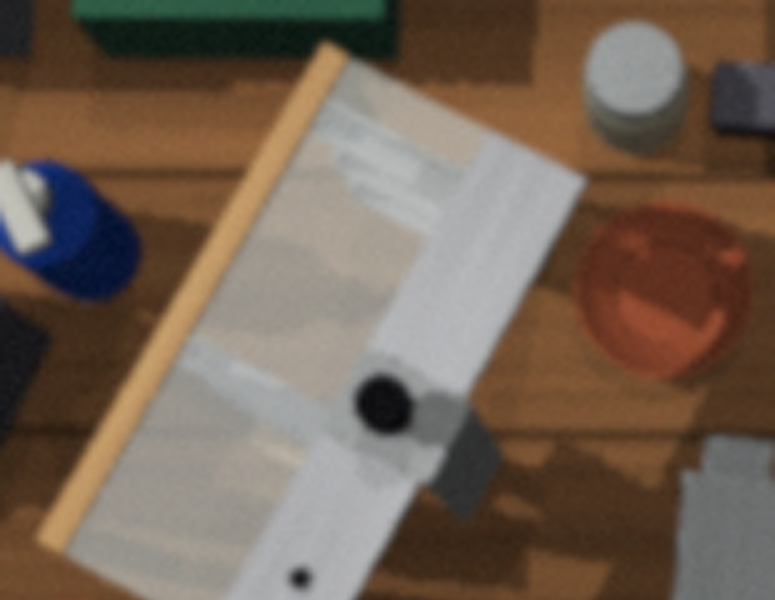

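View pics/c2.png

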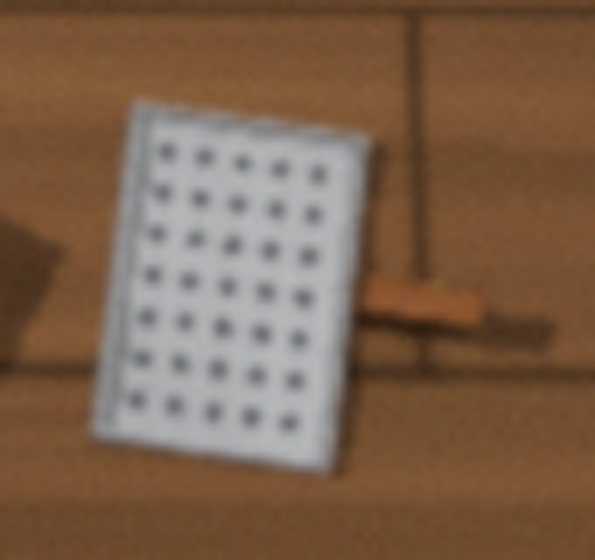

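View pics/c3.png

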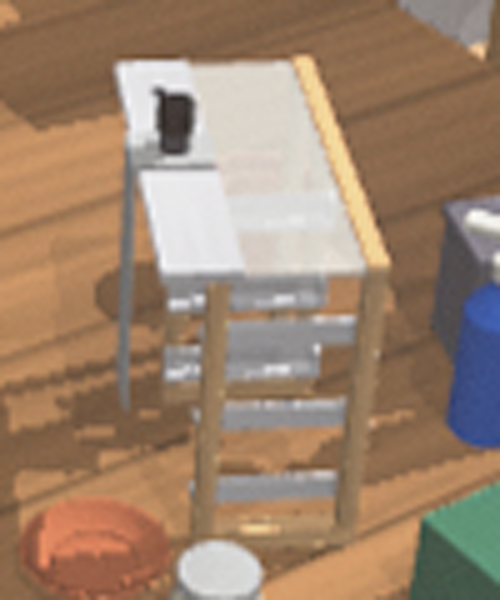

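```bash
cat >> h.py <<'E'
from scipy.spatial.transform import Rotation as Ro
np.set_printoptions(precision=4,suppress=True)
def orient(yaw,lean):  # tool x leans toward yaw dir; tool y = yaw-90deg
    f=np.array([np.cos(yaw),np.sin(yaw),0]); x=np.sin(lean)*f+np.array([0,0,-np.cos(lean)])
    y=np.array([np.sin(yaw),-np.cos(yaw),0]); return np.c_[x,y,np.cross(x,y)]
def cmd(P,R=None,s=None,grasp=True):
    """P: grasp point (6mm ahead of TCP) world"""
    s=s or bot.read_state(); R0=s['eef_rot']; R=R0 if R is None else R
    T=np.array(P)-(0.006*R[:,0] if grasp else 0)
    return R0.T@(T-s['eef_pos'])*100, Ro.from_matrix(R0.T@R).as_rotvec()
E
python3 - <<'E'
from h import *
R=orient(np.radians(62),0); print(R); print(cmd([.553,.161,.42],R))
E
```

```text
[[ 0.      0.8829 -0.4695]
 [ 0.     -0.4695 -0.8829]
 [-1.      0.     -0.    ]]
(array([-16.9601, -56.9246, -57.3341]), array([-0.7022, -0.0004,  0.0014]))
```

Request:
play_rows(rows=[[1,-8,-10,-10,-0.1,0,0],[1,-17,-57,-57.3,-0.702,0,0],[1,-17,-57,-57.3,-0.702,0,0],[1,-17,-57,-57.3,-0.702,0,0],[1,-17,-57,-57.3,-0.702,0,0],[1,-17,-57,-57.3,-0.702,0,0],[1,-17,-57,-57.3,-0.702,0,0],[1,-17,-57,-57.3,-0.702,0,0],[1,-17,-57,-57.3,-0.702,0,0],[1,-17,-57,-57.3,-0.702,0,0],[1,-17,-57,-57.3,-0.702,0,0],[1,-17,-57,-57.3,-0.702,0,0],[1,-17,-57,-57.3,-0.702,0,0],[1,-17,-57,-57.3,-0.702,0,0],[1,-17,-57,-57.3,-0.702,0,0],[1,-17,-57,-57.3,-0.702,0,0],[1,-17,-57,-57.3,-0.702,0,0]])

```text
t: 2.28
eef_pos: [0.5524, 0.1592, 0.4262]
eef_rot: [[-0.0, 0.881, -0.472], [-0.002, -0.472, -0.881], [-1.0, 0.0, 0.002]]
ft_force: [0.1, -0.0, -1.1]
opening: 0.0854
```

```bash
python3 - <<'E'
from h import *
d=grab('wrist','w1'); s=bot.read_state(); print(s['t'],s['joint_positions'],s['eef_pos'],s['eef_rot'],s['ft_force'])
print(px(d,[.553,.161,.318]))
E
```

```text
2.325 [-0.0553  0.494  -0.5251  1.4435  0.2524  1.2719 -1.0945] [0.5525 0.1595 0.4263] [[-0.0001  0.8816 -0.472 ]
 [-0.0012 -0.472  -0.8816]
 [-1.      0.0005  0.0011]] [-0.0917 -0.1902  0.2223]
(np.float64(283.0892952733046), np.float64(214.0880768930451))
```

View pics/w1.png

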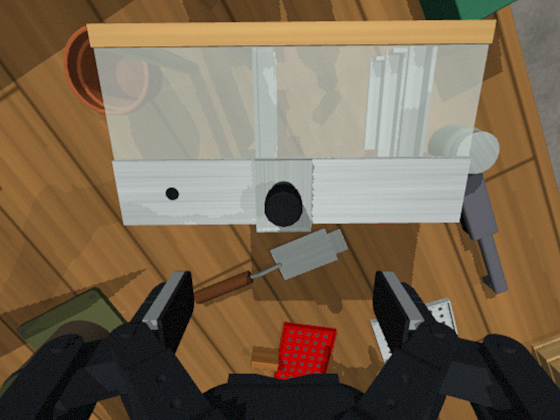

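```bash
python3 - <<'E'
from h import *
d=load('w1'); c=d['color'].astype(int)
m=((c.sum(2)<110)).astype(np.uint8); n,l,st,ce=cv2.connectedComponentsWithStats(m)
for i in range(1,n):
    if st[i,4]>40 and st[i,1]<300: print(st[i],ce[i])
k=pt(d,283,207); print('knob surf',k,pt(d,283,195))
im=cv2.imread('pics/w1.png'); cv2.imwrite('pics/c4.png',cv2.resize(im[150:250,90:490],None,fx=2,fy=2,interpolation=cv2.INTER_CUBIC))
cv2.imwrite('pics/c5.png',cv2.resize(im[150:250,240:330],None,fx=6,fy=6,interpolation=cv2.INTER_CUBIC))
# front edge roof: brightness column scan
g=cv2.cvtColor(im,cv2.COLOR_BGR2HSV).astype(int)
P=[]
for u in list(range(130,250,5))+list(range(320,455,5)):
    col=g[205:240,u,1]; v=205+np.argmax(col>60); P.append((u,v))
W=np.array([pt(d,u,v-.5,z=.27)[:2] for u,v in P]); print(P[0],P[-1],W[0],W[-1])
v=cv2.fitLine(W.astype(np.float32),cv2.DIST_HUBER,0,.01,.01).ravel(); print(v,np.degrees(np.arctan2(v[1],v[0])))
for u,v in [(172,194),(150,200),(400,190),(300,225),(262,225),(283,170)]: print((u,v),pt(d,u,v))
E
```

```text
[420   0  40  20 677] [439.3235   9.2097]
[ 68  42  13  45 171] [72.848 64.614]
[ 265  183   37   44 1260] [282.9913 204.6365]
[166 188  12  11 104] [171.7788 193.1923]
[460 209  12  30 118] [464.3644 223.4407]
[    0   271   560   149 37076] [275.4844 374.5822]
[483 275   9  12  51] [487.2745 279.9216]
knob surf [0.5555 0.1659 0.3176] [0.5598 0.1739 0.3163]
(130, np.int64(225)) (450, np.int64(223)) [0.4147 0.2038] [0.6772 0.0655]
[ 0.8853 -0.465   0.5476  0.1336] -27.710415
(172, 194) [0.4661 0.2098 0.2705]
(150, 200) [0.4443 0.2144 0.2684]
(400, 190) [0.6481 0.116  0.2687]
(300, 225) [0.5541 0.1302 0.2735]
(262, 225) [0.5235 0.1468 0.274 ]
(283, 170) [0.5645 0.1827 0.2738]
```

View pics/c5.png

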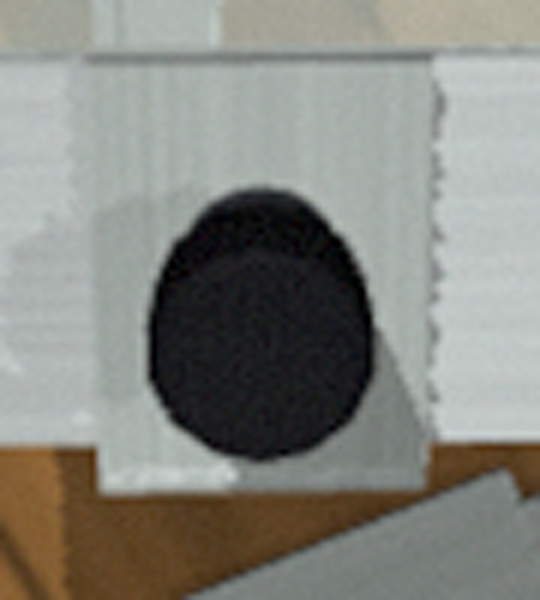

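```bash
python3 - <<'E'
from h import *
d=load('w1'); t=load('top0')
k=pt(d,283.5,208.5,z=.318); print(k)
c=t['color'].astype(int); m=(c.sum(2)<90).astype(np.uint8); n,l,st,ce=cv2.connectedComponentsWithStats(m)
for i in range(1,n):
    if abs(ce[i]-[222,211]).max()<6: print(ce[i],st[i],pt(t,*ce[i],z=.315))
h=pt(d,171.8,193.2,z=.270); print('hole',h, np.linalg.norm((h-k)[:2]))
a=np.radians(62.3); xh=np.array([np.cos(a),np.sin(a)]); yh=np.array([-xh[1],xh[0]])
print('hole-knob in rack',(h-k)[:2]@xh,(h-k)[:2]@yh)
O=k[:2]+.07*xh-.059*yh; print('rack O',O)
for f in ([.4147,.2038],[.6772,.0655],[.5476,.1336]): print((np.array(f)-O)@xh,(np.array(f)-O)@yh)
R=orient(a,0); print(cmd([k[0],k[1],.306],R))
E
```

```text
[0.5554 0.1648 0.318 ]
[221.5616 210.726 ] [217 206  10  10  73] [0.5532 0.1617 0.315 ]
hole [0.4662 0.2105 0.27  ] 0.100222461007215
hole-knob in rack -0.0009886717984667406 0.10021758437728207
rack O [0.6402 0.1993]
-0.10085439635491582 0.20169131825839848
-0.10128329779403883 -0.09501216342585059
-0.10123152100607387 0.051390593785768345
(array([11.4247, -0.0004, -0.6171]), array([-0.0081,  0.0011, -0.0005]))
```

Request:
play_rows(rows=[[1,4,0,-0.6,0,0,0],[1,8.5,0,-0.6,0,0,0],[1,11.3,0,-0.6,0,0,0],[1,11.3,0,-0.6,0,0,0],[-1,11.3,0,-0.6,0,0,0],[-1,11.3,0,-0.6,0,0,0],[-1,11.3,0,-0.6,0,0,0],[-1,11.3,0,-0.6,0,0,0],[-1,11.3,0,-0.6,0,0,0],[-1,11.3,0,-0.6,0,0,0]], force=60)

```text
t: 3.58
eef_pos: [0.5559, 0.1668, 0.3145]
eef_rot: [[0.002, 0.883, -0.47], [0.0, -0.47, -0.883], [-1.0, 0.002, -0.001]]
ft_force: [-0.4, -1.4, 6.5]
opening: 0.0284
```

```bash
python3 - <<'E'
from h import *
d=grab('wrist','w2'); s=bot.read_state(); print(s['t'],s['eef_pos'],s['ft_force'],s['opening'])
E
```

```text
3.625 [0.5559 0.1668 0.3145] [-1.2848 -0.8342  5.9877] 0.02843574950916089
```

View pics/w2.png

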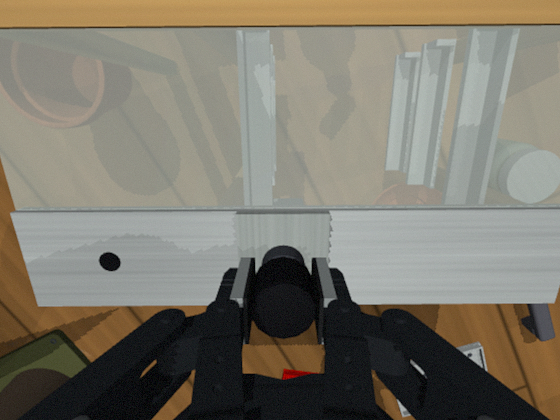

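Request:
play_rows(rows=[[-1,-0.7,0,0,0,0,0],[-1,-1.3,0,0,0,0,0],[-1,-1.3,0,0,0,0,0]])

```text
t: 4.0
eef_pos: [0.5556, 0.1669, 0.3262]
eef_rot: [[0.0, 0.883, -0.47], [0.0, -0.47, -0.883], [-1.0, 0.0, -0.001]]
ft_force: [3.0, 1.9, -7.7]
opening: 0.0281
```

```bash
python3 - <<'E'
from h import *
d=grab('wrist','w3'); s=bot.read_state(); print(s['t'],s['eef_pos'],s['ft_force'],s['opening'])
E
```

```text
4.05 [0.5555 0.1669 0.326 ] [ 4.0011  3.0325 -8.0819] 0.02827577175726514
```

View pics/w3.png

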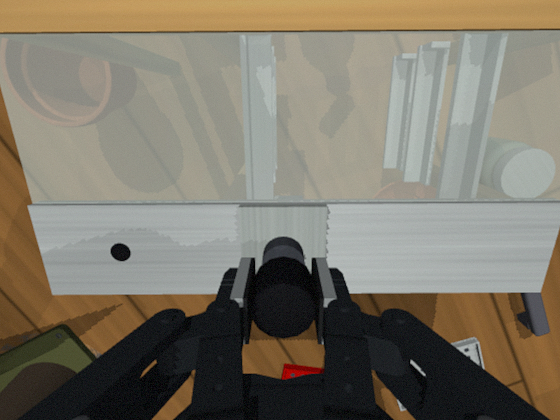

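Request:
play_rows(rows=[[-1,-0.1,-1,0,0,0,0],[-1,-0.1,-2.5,0,0,0,0],[-1,-0.1,-4,0,0,0,0],[-1,-0.1,-5.5,0,0,0,0],[-1,-0.1,-7,0,0,0,0],[-1,-0.1,-8.5,0,0,0,0],[-1,-0.1,-9.6,0,0,0,0],[-1,-0.1,-10,0,0,0,0],[-1,-0.1,-10,0,0,0,0]])

```text
t: 5.18
eef_pos: [0.4678, 0.213, 0.3275]
eef_rot: [[0.002, 0.882, -0.47], [-0.001, -0.47, -0.882], [-1.0, 0.002, 0.0]]
ft_force: [5.3, 0.7, -8.6]
opening: 0.0283
```

```bash
python3 - <<'E'
from h import *
d=grab('wrist','w4'); s=bot.read_state(); print(s['t'],s['eef_pos'],s['ft_force'],s['opening'],np.linalg.norm((s['eef_pos']-[.5555,.1669,.326])[:2]))
E
```

```text
5.225 [0.4678 0.213  0.3274] [ 4.9466  0.8672 -7.5872] 0.0282760059147525 0.09905174002185295
```

View pics/w4.png

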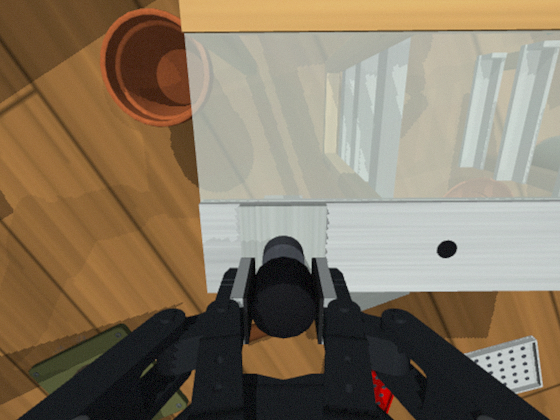

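Request:
play_rows(rows=[[-1,0,-0.3,0,0,0,0],[-1,0,-0.3,0,0,0,0],[-1,0.8,-0.1,0,0,0,0],[-0.2,0.8,-0.1,0,0,0,0],[0.5,0.8,-0.1,0,0,0,0],[1,0.8,-0.1,0,0,0,0],[1,-2,-0.1,0,0,0,0],[1,-6,-0.1,0,0,0,0],[1,-10,-0.1,0,0,0,0],[1,-10,-0.1,0,0,0,0]])

```text
t: 6.48
eef_pos: [0.467, 0.2155, 0.4307]
eef_rot: [[0.006, 0.883, -0.469], [0.004, -0.469, -0.883], [-1.0, 0.004, -0.006]]
ft_force: [0.7, -0.3, -1.1]
opening: 0.0853
```

```bash
python3 - <<'E'
from h import *
d=grab('wrist','w5'); s=bot.read_state(); print(s['t'],s['eef_pos'],s['ft_force'],s['opening'])
grab('scene','s5')
c=d['color'].astype(int)
m=((c.sum(2)<110)).astype(np.uint8); n,l,st,ce=cv2.connectedComponentsWithStats(m)
for i in range(1,n):
    if st[i,4]>40 and st[i,1]<300: print(st[i],ce[i])
for v in range(185,232,4): print(v,pt(d,283,v)[2])
im=cv2.imread('pics/s5.png'); cv2.imwrite('pics/c6.png',cv2.resize(im[130:260,250:370],None,fx=5,fy=4.5,interpolation=cv2.INTER_CUBIC))
E
```

```text
6.525 [0.4663 0.2147 0.4287] [ 0.2769 -0.4304 -0.3213] 0.0855451886741821
[ 479    0   55   38 1688] [506.4828  18.3904]
[ 267  195   36   42 1151] [284.735  216.0904]
[387 198  11  10  91] [392.1538 202.5275]
[512 233  13  12  54] [517.9259 236.1111]
[    0   271   560   149 35123] [275.7778 375.645 ]
[145 283  20  18 138] [154.0435 292.3043]
[401 282  17  14  84] [409.2143 289.2738]
185 0.27424749473762255
189 0.2727143228464845
193 0.2790648543198049
197 0.3008058316257448
201 0.31169472704953116
205 0.3169293868183223
209 0.31708746437590596
213 0.3171886933697672
217 0.31696874893839166
221 0.3169756519063872
225 0.318140664552704
229 0.31639209504118027
```

View pics/w5.png

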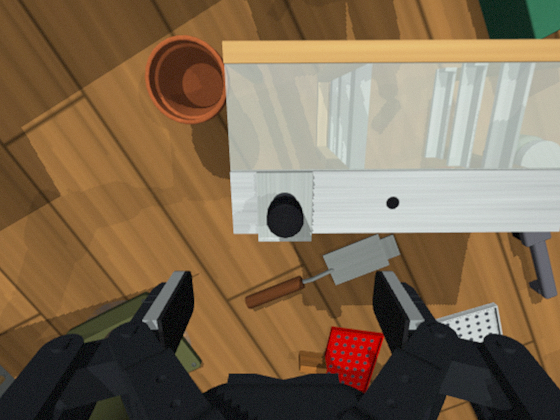

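View pics/c6.png

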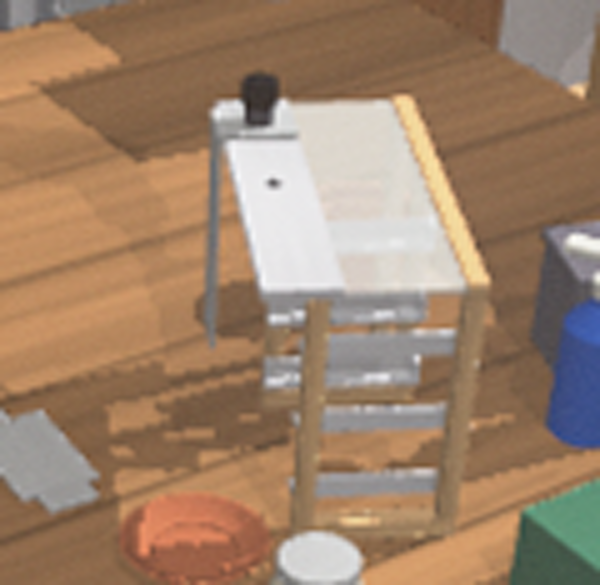

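```bash
python3 - <<'E'
from h import *
d=load('w5'); k=pt(d,285,219.5,z=.318); a=np.radians(62.3); xh=np.array([np.cos(a),np.sin(a)]); yh=np.array([-xh[1],xh[0]])
e=(k[:2]-[.5554,.1648]); print(k,e@xh,e@yh)
print(cmd([.466,-.132,.22],orient(a,np.radians(45))))
# runner heights from scene
s=load('s5'); im=cv2.imread('pics/s5.png')
for n,(u,v) in dict(bot=(375,483),mid=(380,415),top=(390,342)).items(): print(n,pt(s,250+u/5,130+v/4.5))
cv2.imwrite('pics/c7.png',cv2.resize(im[185:250,295:352],None,fx=10,fy=9,interpolation=cv2.INTER_CUBIC))
E
```

```text
[0.4668 0.2119 0.318 ] 0.0005076292728374808 0.1003318623913943
(array([20.3234, 16.2545, 30.9709]), array([-0.0049,  0.7855, -0.0024]))
bot [0.7179 0.1608 0.0504]
mid [0.7146 0.1613 0.1232]
top [0.7173 0.1611 0.2015]
```

View pics/c7.png

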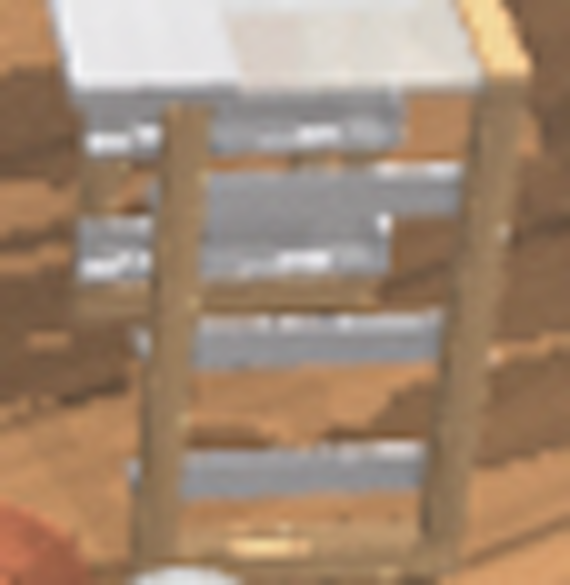

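Request:
play_rows(rows=[[1,0,3,5.5,0,0.1,0],[1,0,6,11,0,0.25,0],[1,3,9,16.5,0,0.4,0],[1,8,12,22,0,0.55,0],[1,13,15,27,0,0.7,0],[1,18,16.2,31,0,0.785,0],[1,20.3,16.2,31,0,0.785,0],[1,20.3,16.2,31,0,0.785,0],[1,20.3,16.2,31,0,0.785,0],[1,20.3,16.2,31,0,0.785,0]])

```text
t: 7.82
eef_pos: [0.4633, -0.1342, 0.2247]
eef_rot: [[0.331, 0.884, -0.331], [0.626, -0.468, -0.624], [-0.706, -0.001, -0.708]]
ft_force: [1.1, 0.9, -0.4]
opening: 0.0853
```

```bash
python3 - <<'E'
from h import *
d=grab('wrist','w6'); s=bot.read_state(); print(s['t'],s['joint_positions'],s['eef_pos'],s['eef_rot'],s['ft_force'])
E
```

```text
7.875 [ 1.1428  0.8571 -0.8564  2.0597 -0.3986  0.4736  0.3672] [ 0.4635 -0.1339  0.2253] [[ 0.3307  0.8842 -0.33  ]
 [ 0.6254 -0.4672 -0.625 ]
 [-0.7068  0.0003 -0.7074]] [-0.4872  1.0125 -0.9073]
```

View pics/w6.png

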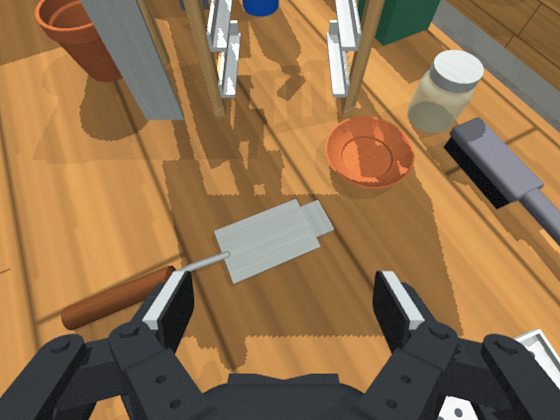

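```bash
python3 - <<'E'
from h import *
im=cv2.imread('pics/w6.png'); cv2.imwrite('pics/c8.png',cv2.resize(im[0:125,180:400],None,fx=3.6,fy=4.6,interpolation=cv2.INTER_CUBIC))
d=load('w6')
for p in [(213,49),(232,96),(336,95),(352,47),(348,40),(340,88)]: print(p,pt(d,*p))
E
```

```text
(213, 49) [ 0.4515 -0.1562  0.3659]
(232, 96) [0.5458 0.1758 0.0396]
(336, 95) [0.6741 0.1076 0.0412]
(352, 47) [0.6813 0.1041 0.1151]
(348, 40) [0.6827 0.1153 0.1166]
(340, 88) [0.6843 0.1141 0.0439]
```

View pics/c8.png

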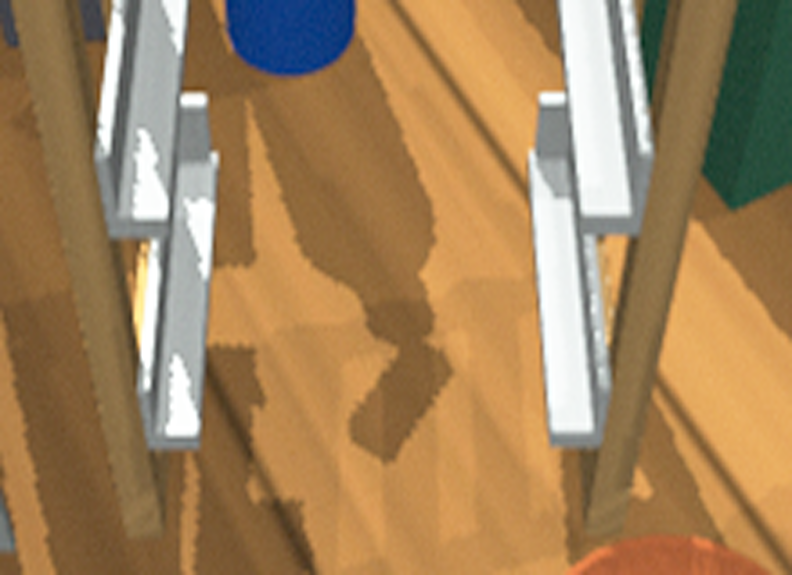

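```bash
python3 - <<'E'
from h import *
d=load('w6'); a=np.radians(62.3); xh=np.array([np.cos(a),np.sin(a)]); yh=np.array([-xh[1],xh[0]])
O=np.array([.6402,.1993])
def fr(p): q=p[:2]-O; return np.array([q@xh,q@yh,p[2]])
for z in (.045,):
  for u in (332.8,235.6): print('bot',fr(pt(d,u,94.5,z=z)))
for z in (.115,.117,.119):
  for u,v in ((341.7,47.2),(227,47.8),(212,47.8),(357.8,47.2)): print(z,fr(pt(d,u,v,z=z)))
for u,v in [(345,42),(348,42),(345,30),(346,20),(350,43),(338,85),(342,85),(340,75)]: print(u,v,fr(pt(d,u,v)))
E
```

```text
bot [-0.0684 -0.0674  0.045 ]
bot [-0.0676  0.0667  0.045 ]
0.115 [-0.0652 -0.0685  0.115 ]
0.115 [-0.0654  0.0674  0.115 ]
0.115 [-0.0653  0.0852  0.115 ]
0.115 [-0.0654 -0.0875  0.115 ]
0.117 [-0.0679 -0.0679  0.117 ]
0.117 [-0.0681  0.0669  0.117 ]
0.117 [-0.068   0.0845  0.117 ]
0.117 [-0.068  -0.0868  0.117 ]
0.119 [-0.0706 -0.0673  0.119 ]
0.119 [-0.0708  0.0664  0.119 ]
0.119 [-0.0706  0.0839  0.119 ]
0.119 [-0.0707 -0.0861  0.119 ]
345 42 [-0.059  -0.0725  0.1172]
348 42 [-0.0579 -0.0764  0.1164]
345 30 [-0.0372 -0.0745  0.1174]
346 20 [-0.0173 -0.0776  0.1169]
350 43 [-0.0615 -0.0781  0.1177]
338 85 [-0.0507 -0.076   0.0453]
342 85 [-0.0497 -0.0818  0.0444]
340 75 [-0.0305 -0.0805  0.045 ]
```

```bash
python3 - <<'E'
from h import *
d=load('top0')
C=[pt(d,340+x/7,165+y/7,z=.012) for x,y in [(133,100),(372,133),(335,472),(93,437)]]; C=np.array(C); print(C, C.mean(0))
# left(image) side = +x edge. corners 0,3 rear ; 1,2 front
f=(C[0]+C[3]-C[1]-C[2])/2; print(np.linalg.norm(f),np.degrees(np.arctan2(f[1],f[0])))
g=C[3]-C[0]; print(np.linalg.norm(g), np.degrees(np.arctan2(g[1],g[0])))
a=np.arctan2(f[1],f[0]); u=np.array([np.cos(a),np.sin(a),0]); h=C.mean(0)-.088*u; h[2]=.028; print('handle',h)
print(pt(d,400,206.5,z=.044),pt(d,408,207.5,z=.044))
print(cmd(h+[0,0,.15]-.03*u,orient(a,np.radians(42))))
E
```

```text
[[ 0.7056 -0.2526  0.012 ]
 [ 0.6905 -0.3652  0.012 ]
 [ 0.5295 -0.3427  0.012 ]
 [ 0.5449 -0.2306  0.012 ]] [ 0.6176 -0.2978  0.012 ]
0.11338927121724222 82.26651902117126
0.16216399926013525 172.20918885793606
handle [ 0.6058 -0.385   0.028 ]
[ 0.6103 -0.3761  0.044 ] [ 0.6072 -0.4016  0.044 ]
(array([-10.2287,  25.4749,  16.291 ]), array([-0.2544, -0.0522, -0.242 ]))
```

Request:
play_rows(rows=[[1,-4,6,4,-0.06,-0.01,-0.06],[1,-10.2,25.5,16.3,-0.254,-0.052,-0.242],[1,-10.2,25.5,16.3,-0.254,-0.052,-0.242],[1,-10.2,25.5,16.3,-0.254,-0.052,-0.242],[1,-10.2,25.5,16.3,-0.254,-0.052,-0.242],[1,-10.2,25.5,16.3,-0.254,-0.052,-0.242],[1,-10.2,25.5,16.3,-0.254,-0.052,-0.242],[1,-10.2,25.5,16.3,-0.254,-0.052,-0.242]])

```text
t: 8.88
eef_pos: [0.6012, -0.419, 0.1829]
eef_rot: [[0.091, 0.991, -0.1], [0.663, -0.135, -0.736], [-0.743, 0.0, -0.67]]
ft_force: [-0.2, 0.0, 0.8]
opening: 0.0856
```

```bash
python3 - <<'E'
from h import *
d=grab('wrist','w7'); s=bot.read_state(); print(s['t'],s['joint_positions'],s['eef_pos'],s['eef_rot'],s['ft_force'])
E
```

```text
8.925 [ 0.9377  1.2496 -0.6184  0.7337 -0.0586  1.6016  0.4752] [ 0.6009 -0.4193  0.1829] [[ 0.0906  0.9908 -0.1006]
 [ 0.6631 -0.1353 -0.7362]
 [-0.743   0.     -0.6693]] [-0.0424  0.1075  1.0853]
```

View pics/w7.png

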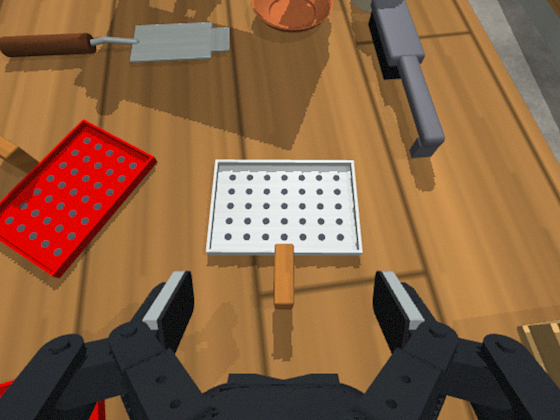

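The silver perforated tray at (284,207) has a timber handle at (285,275), so it fits the description. The red trays, (75,195) here and another at the lower left, are the look-alikes.

```bash
python3 - <<'E'
from h import *
d=load('w7'); im=cv2.imread('pics/w7.png'); cv2.imwrite('pics/c9.png',cv2.resize(im[150:320,195:375],None,fx=3.5,fy=3.5,interpolation=cv2.INTER_CUBIC))
for p in [(284,250),(284,265),(284,275),(284,295),(230,253),(340,253)]: print(p,pt(d,*p))
E
```

```text
(284, 250) [ 0.6101 -0.3569  0.0434]
(284, 265) [ 0.6082 -0.3706  0.0429]
(284, 275) [ 0.6069 -0.3797  0.0438]
(284, 295) [ 0.6046 -0.3969  0.0438]
(230, 253) [ 0.5554 -0.3415  0.0044]
(340, 253) [ 0.6688 -0.3573  0.0057]
```

View pics/c9.png

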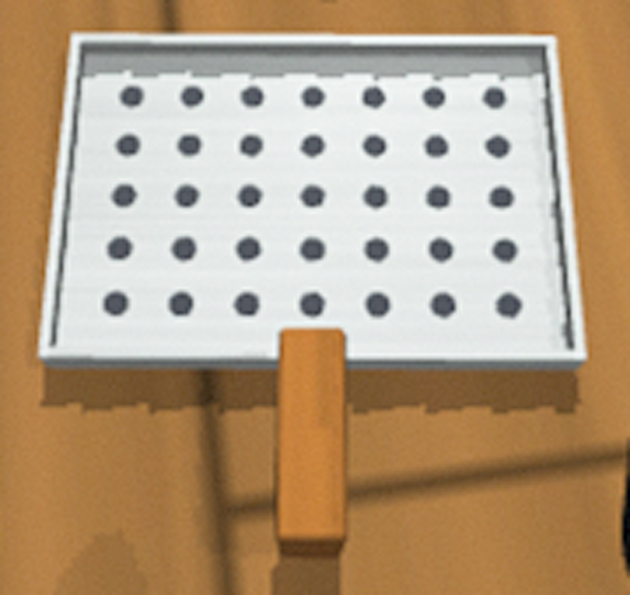

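```bash
python3 - <<'E'
from h import *
d=load('w7'); q=lambda x,y,z: pt(d,195+x/3.5,150+y/3.5,z=z)
A=q(312.5,330,.044);B=q(311,540,.044); print(A,B,(A+B)/2,np.linalg.norm(A-B))
C=np.array([q(*c,.012) for c in [(72,35),(555,37),(585,357),(40,357)]]); print(C.mean(0)); f=(C[0]+C[1]-C[2]-C[3])/2; g=C[0]-C[1]
print(np.linalg.norm(f),np.linalg.norm(g),np.degrees(np.arctan2(f[1],f[0])),np.degrees(np.arctan2(g[1],g[0]))-90)
a=np.arctan2(f[1],f[0]);u=np.array([np.cos(a),np.sin(a),0]); h=C.mean(0)-.088*u;h[2]=.028;print(h)
R=orient(np.radians(82.2),np.radians(42))
print(cmd([h[0],h[1],.028],R)); print(cmd(np.array([h[0],h[1],.028])-.06*R[:,0],R))
E
```

```text
[ 0.611  -0.3517  0.044 ] [ 0.6034 -0.4046  0.044 ] [ 0.6072 -0.3781  0.044 ] 0.0534390878254115
[ 0.619  -0.2962  0.012 ]
0.10898496196321626 0.15947785012288856 81.97930946320818 81.9427847448195
[ 0.6067 -0.3833  0.028 ]
(array([13.3479,  0.0834,  7.665 ]), array([ 0.0003, -0.0002,  0.0003]))
(array([7.3479, 0.0818, 7.6638]), array([ 0.0003, -0.0002,  0.0003]))
```

Request:
play_rows(rows=[[1,2,0,4,0,0,0],[1,7,0.1,7.7,0,0,0],[1,11,0.1,7.7,0,0,0],[1,13.3,0.1,7.7,0,0,0],[1,13.3,0.1,7.7,0,0,0],[-1,13.3,0.1,7.7,0,0,0],[-1,13.3,0.1,7.7,0,0,0],[-1,13.3,0.1,7.7,0,0,0],[-1,13.3,0.1,7.7,0,0,0],[-1,13.3,0.1,7.7,0,0,0],[-1,13.3,0.1,7.7,0,0,0],[-1,13.3,0.1,7.7,0,0,0]], force=100)

```text
t: 10.42
eef_pos: [0.6061, -0.3902, 0.0315]
eef_rot: [[0.093, 0.99, -0.103], [0.662, -0.138, -0.737], [-0.744, 0.0, -0.668]]
ft_force: [-2.3, -2.3, 4.9]
opening: 0.0167
```

```bash
python3 - <<'E'
from h import *
d=grab('wrist','w8'); s=bot.read_state(); print(s['t'],s['eef_pos'],s['eef_pos']+.006*s['eef_rot'][:,0],s['ft_force'],s['opening'])
E
```

```text
10.475 [ 0.6061 -0.3902  0.0315] [ 0.6067 -0.3862  0.027 ] [-1.4477 -2.0797  5.9677] 0.016960854139091628
```

View pics/w8.png

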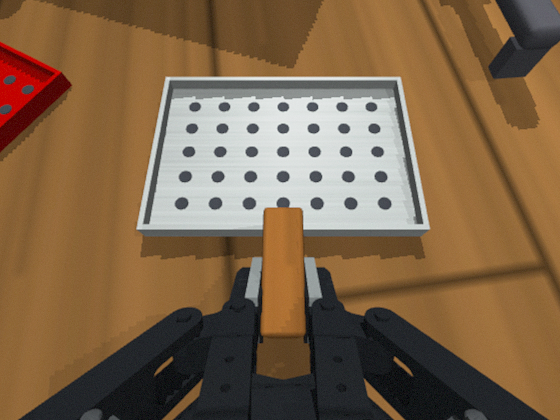

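Request:
play_rows(rows=[[-1,-1.1,0,-1,0,0,0],[-1,-3.7,0,-3.3,0,0,0],[-1,-7.4,0,-6.7,0,0,0],[-1,-9.7,0,-8.7,0,0,0],[-1,-9.7,0,-8.7,0,0,0]])

```text
t: 11.1
eef_pos: [0.6073, -0.3905, 0.1642]
eef_rot: [[0.095, 0.99, -0.1], [0.66, -0.138, -0.738], [-0.745, 0.004, -0.667]]
ft_force: [0.1, 0.1, -1.9]
opening: 0.0166
```

```bash
cat > tp.py <<'E'
from h import *
def trayplane(d,pts):
    W=np.array([pt(d,*p) for p in pts]); c=W.mean(0); n=np.linalg.svd(W-c)[2][2]; n*=np.sign(n[2]); return c,n
def whitemask(d):
    c=d['color'].astype(int); m=((c.min(2)>150)&(c.max(2)-c.min(2)<30)).astype(np.uint8)
    n,l,st,ce=cv2.connectedComponentsWithStats(m); i=1+np.argmax(st[1:,4]); return l==i
E
python3 - <<'E'
from tp import *
d=grab('wrist','w9'); s=bot.read_state(); print(s['t'],s['eef_pos'],s['eef_pos']+.006*s['eef_rot'][:,0],s['eef_rot'],s['ft_force'],s['opening'])
m=whitemask(d); v,u=np.nonzero(cv2.erode(m.astype(np.uint8),np.ones((3,3)))); print(len(u))
W=np.array([pt(d,a,b) for a,b in zip(u[::7],v[::7])])
for _ in range(4):
    A=np.c_[W[:,:2],np.ones(len(W))]; x=np.linalg.lstsq(A,W[:,2],rcond=None)[0]; r=W[:,2]-A@x; W=W[abs(r)<max(.0015,np.std(r))]
print('plane slopes',x,'along tray x',x[0]*np.cos(1.43)+x[1]*np.sin(1.43), np.std(r))
E
```

```text
11.15 [ 0.6061 -0.39    0.1616] [ 0.6067 -0.386   0.1571] [[ 0.0915  0.9905 -0.1024]
 [ 0.6612 -0.1373 -0.7375]
 [-0.7446 -0.0002 -0.6675]] [-0.26   -0.1057 -1.4685] 0.017039310703612184
26756
plane slopes [ 0.003  -0.0036  0.1331] along tray x -0.0031185159821570593 0.0005160366348858792
```

View pics/w9.png

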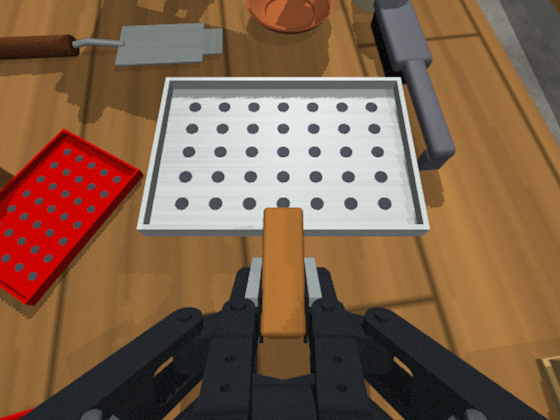

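```bash
cat >> tp.py <<'E'
def corners(d,zr):
    m=whitemask(d).astype(np.uint8); cs=max(cv2.findContours(m,cv2.RETR_EXTERNAL,cv2.CHAIN_APPROX_NONE)[0],key=cv2.contourArea)
    h=cv2.convexHull(cs); q=cv2.approxPolyDP(h,0.02*cv2.arcLength(h,True),True).reshape(-1,2)
    return q
E
python3 - <<'E'
from tp import *
d=load('w9'); print(corners(d,0))
im=cv2.imread('pics/w9.png'); cv2.imwrite('pics/c10.png',cv2.resize(im[65:245,125:440],None,fx=2.5,fy=2.5,interpolation=cv2.INTER_CUBIC))
E
```

```text
[[400  78]
 [428 229]
 [137 229]
 [166  77]]
```

View pics/c10.png

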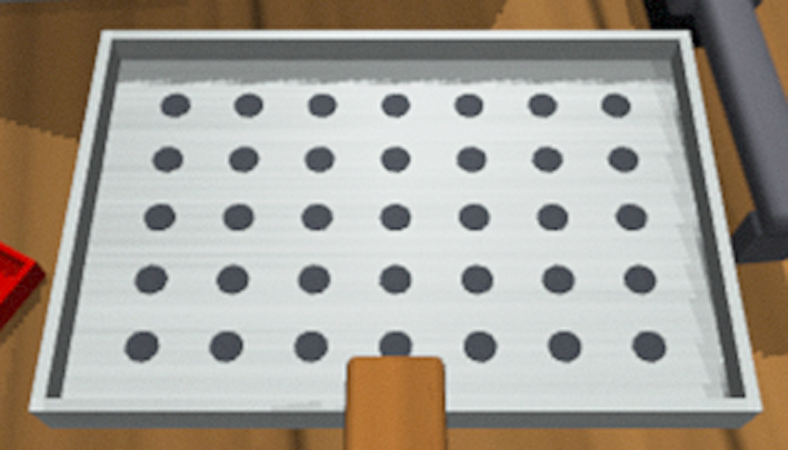

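```bash
cat >> tp.py <<'E'
O=np.array([.6392,.1978]); YAW=np.radians(62.3); xh=np.array([np.cos(YAW),np.sin(YAW)]); yh=np.array([-xh[1],xh[0]])
def W(x,y,z): return np.r_[O+x*xh+y*yh,z]
def fr(p): q=np.asarray(p)[:2]-O; return np.array([q@xh,q@yh,p[2]])
E
python3 - <<'E'
from tp import *
d=load('w9'); q=corners(d,0).astype(float)+[[.5,-.5],[.5,.5],[-.5,.5],[-.5,-.5]]
s=bot.read_state(); G=s['eef_pos']+.006*s['eef_rot'][:,0]
for z in (.140,.142,.144):
    C=np.array([pt(d,*p,z=z) for p in q]); f=(C[0]+C[3]-C[1]-C[2])/2; g=C[3]-C[0]
    a=np.arctan2(f[1],f[0]); b=np.arctan2(g[1],g[0])-np.pi/2; c=C.mean(0)
    off=(c-G)[:2]; print(z,np.linalg.norm(f),np.linalg.norm(g),np.linalg.norm(C[1]-C[2]),np.degrees([a,b]),'off along',off@[np.cos(a),np.sin(a)],'lat',off@[-np.sin(a),np.cos(a)])
E
```

```text
0.14 0.1124209110989982 0.1638184789350669 0.1628564121414015 [81.942  81.9149] off along 0.09353756231695556 lat -0.000559547070123246
0.142 0.11107145103746494 0.1618520610106531 0.16090154251971783 [81.942  81.9149] off along 0.09216119375856482 lat -0.0005561692081623694
0.144 0.10972199097593159 0.15988564308623923 0.15894667289803427 [81.942  81.9149] off along 0.09078482520017407 lat -0.0005527913462015141
```

```bash
python3 - <<'E'
from tp import *
R=orient(np.radians(62.5),np.radians(42))
s=bot.read_state()
lean=np.degrees(np.arcsin(np.hypot(*s['eef_rot'][:2,0]))); print(lean)
R=orient(np.radians(62.5),np.radians(lean))
print(cmd(W(-.20-.091,0,.1515),R))
E
```

```text
41.87610979878366
(array([ 21.0623, -14.7916, -22.6441]), array([0.2546, 0.    , 0.2286]))
```

Request:
play_rows(rows=[[-1,1.5,-1,-1.6,0.02,0,0.018],[-1,4.5,-3,-5,0.055,0,0.049],[-1,8,-5.6,-8.6,0.097,0,0.087],[-1,11.5,-8.1,-12.4,0.139,0,0.125],[-1,15,-10.5,-16.1,0.181,0,0.163],[-1,18,-12.6,-19.4,0.218,0,0.195],[-1,20.2,-14.2,-21.7,0.244,0,0.219],[-1,21.1,-14.8,-22.6,0.255,0,0.229],[-1,21.1,-14.8,-22.6,0.255,0,0.229],[-1,21.1,-14.8,-22.6,0.255,0,0.229]])

```text
t: 12.4
eef_pos: [0.5024, -0.0644, 0.1547]
eef_rot: [[0.309, 0.886, -0.346], [0.592, -0.464, -0.659], [-0.744, -0.001, -0.668]]
ft_force: [0.5, -0.6, -2.0]
opening: 0.017
```

```bash
python3 - <<'E'
from tp import *
d=grab('wrist','w10'); grab('scene','s10'); s=bot.read_state(); G=s['eef_pos']+.006*s['eef_rot'][:,0]; print(s['t'],s['joint_positions'],fr(G),s['eef_rot'],s['ft_force'],s['opening'])
im=cv2.imread('pics/s10.png'); cv2.imwrite('pics/c11.png',cv2.resize(im[130:280,210:370],None,fx=4,fy=4,interpolation=cv2.INTER_CUBIC))
E
```

```text
12.5 [ 0.9391  0.9717 -0.8405  2.116  -0.3515  0.1931  0.2615] [-0.2917 -0.0011  0.1506] [[ 0.3098  0.8856 -0.346 ]
 [ 0.5919 -0.4644 -0.6587]
 [-0.7441 -0.0007 -0.6681]] [ 0.0936 -0.1106 -0.6012] 0.016993456436216324
```

View pics/w10.png

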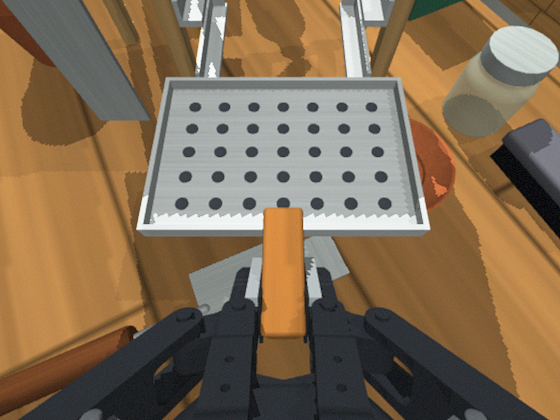

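View pics/c11.png

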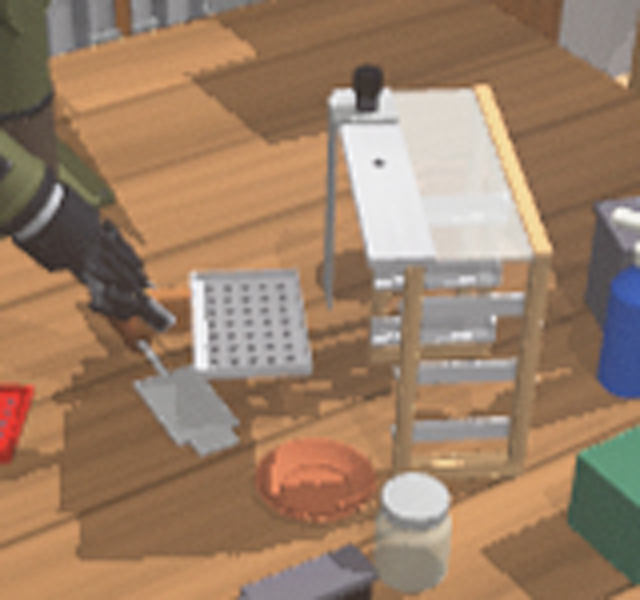

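```bash
python3 - <<'E'
from tp import *
d=load('w10')
im=cv2.imread('pics/w10.png'); cv2.imwrite('pics/c12.png',cv2.resize(im[0:100,150:420],None,fx=2.9,fy=5,interpolation=cv2.INTER_CUBIC))
q=np.array([(400.5,77.5),(428.5,229.5),(136.5,229.5),(165.5,76.5)])
C=np.array([fr(pt(d,*p,z=.1365)) for p in q]); print(C,C.mean(0))
E
```

```text
[[-0.1484 -0.0791  0.1365]
 [-0.2563 -0.0784  0.1365]
 [-0.2563  0.0785  0.1365]
 [-0.1472  0.0789  0.1365]] [-0.2021 -0.      0.1365]
```

View pics/c12.png

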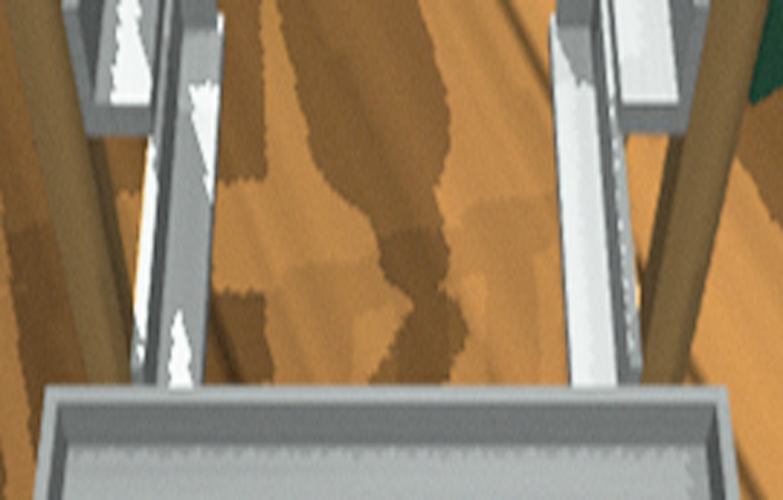

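```bash
python3 - <<'E'
from tp import *
d=load('w10')
for z in (.115,.117,.119):
  print(z,[fr(pt(d,150+x/2.9,20.5,z=z)).round(4) for x in (90,152,620,685)])
print([fr(pt(d,150+x/2.9,70,z=.045)).round(4) for x in (204,570)],[fr(pt(d,150+x/2.9,40,z=.045)).round(4) for x in (211,561)])
E
```

```text
0.115 [array([-0.0626,  0.0857,  0.115 ]), array([-0.0626,  0.0677,  0.115 ]), array([-0.063, -0.068,  0.115]), array([-0.0631, -0.0868,  0.115 ])]
0.117 [array([-0.0653,  0.0847,  0.117 ]), array([-0.0654,  0.0669,  0.117 ]), array([-0.0658, -0.0673,  0.117 ]), array([-0.0658, -0.0859,  0.117 ])]
0.119 [array([-0.0681,  0.0838,  0.119 ]), array([-0.0681,  0.0662,  0.119 ]), array([-0.0685, -0.0665,  0.119 ]), array([-0.0685, -0.0849,  0.119 ])]
[array([-0.0437,  0.067 ,  0.045 ]), array([-0.0439, -0.0678,  0.045 ])] [array([0.0015, 0.0678, 0.045 ]), array([ 0.0012, -0.0679,  0.045 ])]
```

```bash
python3 - <<'E'
from tp import *
s=bot.read_state(); R=s['eef_rot']; u=np.r_[xh,0]
print(R.T@u, R.T@[0,0,1], R.T@(u*11.2+np.array([0,0,-.3])))
E
```

```text
[ 0.6681  0.0005 -0.7441] [-0.7441 -0.0007 -0.6681] [ 7.7062  0.0054 -8.133 ]
```

Request:
play_rows(rows=[[-1,1.1,0,-0.9,0,0,0],[-1,2.6,0,-2.5,0,0,0],[-1,4.2,0,-4.3,0,0,0],[-1,5.8,0,-6.1,0,0,0],[-1,7.1,0,-7.5,0,0,0],[-1,7.7,0,-8.1,0,0,0],[-1,7.7,0,-8.1,0,0,0]])

```text
t: 13.38
eef_pos: [0.5538, 0.0364, 0.1524]
eef_rot: [[0.308, 0.887, -0.344], [0.593, -0.462, -0.659], [-0.744, -0.001, -0.669]]
ft_force: [0.6, -0.4, -1.9]
opening: 0.0169
```

```bash
python3 - <<'E'
from tp import *
d=grab('wrist','w11'); grab('scene','s11'); s=bot.read_state(); G=s['eef_pos']+.006*s['eef_rot'][:,0]; print(s['t'],s['joint_positions'],fr(G),s['eef_rot'],s['ft_force'],s['opening'])
im=cv2.imread('pics/s11.png'); cv2.imwrite('pics/c13.png',cv2.resize(im[130:280,210:370],None,fx=4,fy=4,interpolation=cv2.INTER_CUBIC))
E
```

```text
13.475 [ 0.7137  0.9873 -0.8579  2.1008 -0.4625  0.0438  0.2029] [-0.1799  0.0003  0.1476] [[ 0.3086  0.8861 -0.3457]
 [ 0.5924 -0.4634 -0.659 ]
 [-0.7442 -0.0014 -0.668 ]] [ 0.2854 -0.102  -0.7816] 0.016982757372206583
```

View pics/w11.png

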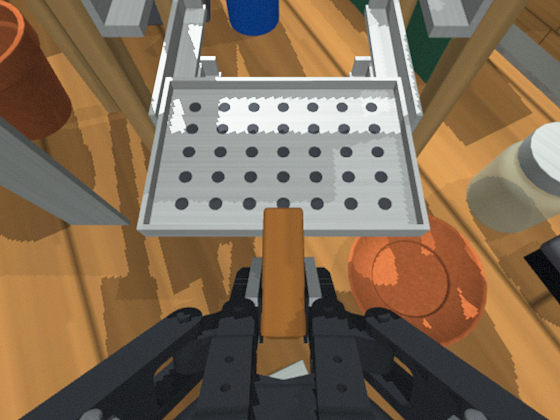

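View pics/c13.png

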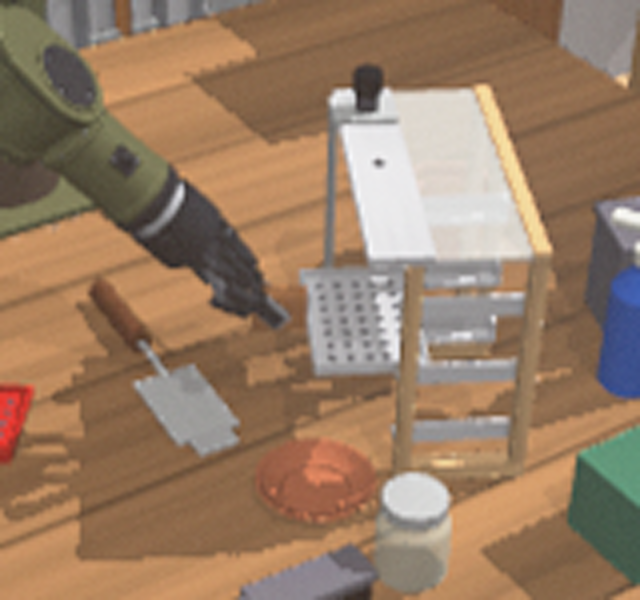

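Request:
play_rows(rows=[[-1,0.5,0,-0.6,0,0,0],[-1,1,0,-1.1,0,0,0],[-1,1.4,0,-1.5,0,0,0],[-1,1.4,0,-1.5,0,0,0]])

```text
t: 13.98
eef_pos: [0.5636, 0.0535, 0.1523]
eef_rot: [[0.308, 0.887, -0.345], [0.593, -0.462, -0.659], [-0.744, -0.001, -0.668]]
ft_force: [-0.5, -0.7, -1.5]
opening: 0.0169
```

```bash
cat > st.py <<'E'
from tp import *
s=bot.read_state(); G=s['eef_pos']+.006*s['eef_rot'][:,0]; print(s['t'],s['joint_positions'],s['qvel'],fr(G),s['eef_rot'],s['ft_force'],s['ft_torque'],s['opening'])
E
python3 st.py
```

```text
13.975 [ 0.6584  0.979  -0.8313  2.0875 -0.9953  0.0431  0.7035] [ 0.0073  0.0005  0.0058  0.0049  0.0018 -0.0022  0.006 ] [-0.1589 -0.0001  0.1479] [[ 0.308   0.8868 -0.3446]
 [ 0.5931 -0.4622 -0.6593]
 [-0.7439 -0.0013 -0.6683]] [-0.5247 -0.7416 -1.5146] [-0.8553  0.4825 -0.0218] 0.016920780371538918
```

Request:
play_rows(rows=[[-1,0.13,0,0.12,0,0,0],[-1,0.26,0,0.23,0,0,0],[-1,0.26,0,0.23,0,-0.03,0],[-1,0.26,0,0.23,0,-0.06,0],[-1,0.26,0,0.23,0,-0.09,0],[-1,0.26,0,0.23,0,-0.12,0],[-1,0.26,0,0.23,0,-0.14,0],[-1,0.26,0,0.23,0,-0.14,0]], force=30)

```text
t: 14.98
eef_pos: [0.5646, 0.0549, 0.1502]
eef_rot: [[0.258, 0.887, -0.382], [0.497, -0.461, -0.735], [-0.828, 0.0, -0.56]]
ft_force: [1.9, 1.2, 3.3]
opening: 0.0168
```

```bash
python3 st.py;  python3 - <<'E'
from tp import *
d=grab('wrist','w12'); grab('scene','s12')
im=cv2.imread('pics/s12.png'); cv2.imwrite('pics/c14.png',cv2.resize(im[130:280,210:370],None,fx=4,fy=4,interpolation=cv2.INTER_CUBIC))
E
```

```text
14.975 [ 0.4594  0.8584 -0.5866  2.0622 -0.9964  0.1378  0.6017] [ 0.0175  0.0165 -0.0185  0.     -0.0042 -0.0079  0.0099] [-0.1578 -0.0003  0.1453] [[ 0.2582  0.8875 -0.3817]
 [ 0.497  -0.4608 -0.7352]
 [-0.8284  0.0001 -0.5601]] [1.8789 1.2355 3.2929] [ 0.549  -0.5641 -0.2038] 0.016764086453016577
```

View pics/w12.png

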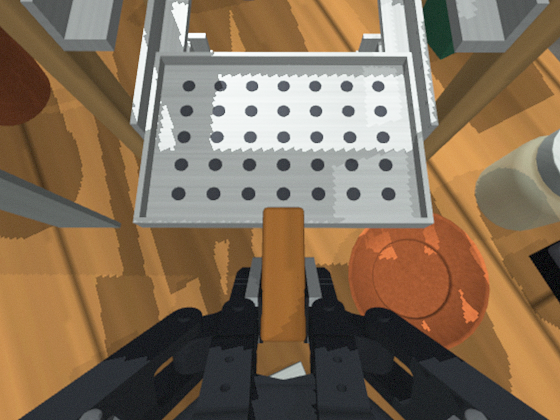

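View pics/c14.png

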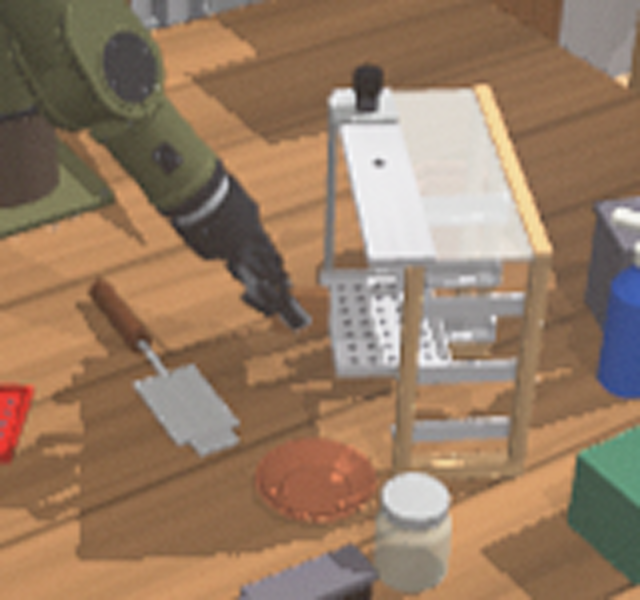

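Request:
play_rows(rows=[[-1,0.3,0,-0.4,0,0,0],[-1,0.8,0,-1.2,0,0,0],[-1,1.3,0,-2,0,0,0],[-1,1.7,0,-2.5,0,0,0],[-1,1.7,0,-2.5,0,0,0]], force=60)

```text
t: 15.7
eef_pos: [0.5778, 0.0814, 0.1488]
eef_rot: [[0.257, 0.887, -0.383], [0.497, -0.461, -0.735], [-0.829, -0.002, -0.559]]
ft_force: [1.4, 0.9, 3.0]
opening: 0.0167
```

```bash
python3 st.py
```

```text
15.7 [ 0.4001  0.8652 -0.5828  2.0364 -0.9965  0.1225  0.554 ] [ 0.0043  0.0003 -0.0007  0.0017 -0.0014  0.0046  0.0042] [-0.1282  0.0002  0.1439] [[ 0.2567  0.8872 -0.3835]
 [ 0.4966 -0.4615 -0.7352]
 [-0.8292 -0.0017 -0.559 ]] [1.4182 0.9038 3.0277] [ 0.3071 -0.4033 -0.1203] 0.016742713482068555
```

Request:
play_rows(rows=[[-1,0.3,0,-0.4,0,0,0],[-1,0.8,0,-1.2,0,0,0],[-1,1.3,0,-2,0,0,0],[-1,1.7,0,-2.5,0,0,0],[-1,1.7,0,-2.5,0,0,0]])

```text
t: 16.32
eef_pos: [0.5919, 0.1082, 0.1488]
eef_rot: [[0.257, 0.887, -0.383], [0.496, -0.462, -0.735], [-0.829, -0.001, -0.559]]
ft_force: [1.9, 1.7, 2.4]
opening: 0.0169
```

```bash
python3 st.py;  python3 - <<'E'
from tp import *
d=grab('wrist','w13'); grab('scene','s13')
im=cv2.imread('pics/s13.png'); cv2.imwrite('pics/c15.png',cv2.resize(im[130:280,210:370],None,fx=4,fy=4,interpolation=cv2.INTER_CUBIC))
E
```

```text
16.325 [ 0.3363  0.8688 -0.5688  2.0051 -0.9963  0.1169  0.5067] [ 0.005   0.0009 -0.0035  0.0015 -0.0003  0.      0.0052] [-0.0979  0.0003  0.1438] [[ 0.2569  0.8871 -0.3834]
 [ 0.4964 -0.4615 -0.7352]
 [-0.8292 -0.0014 -0.5589]] [1.8778 1.6508 2.3915] [ 0.3651 -0.4399 -0.1045] 0.016901548273997286
```

View pics/w13.png

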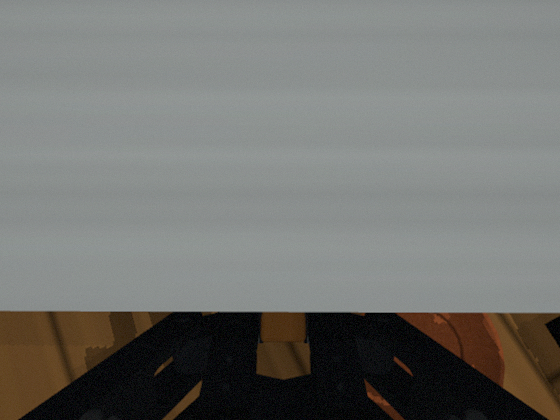

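View pics/c15.png

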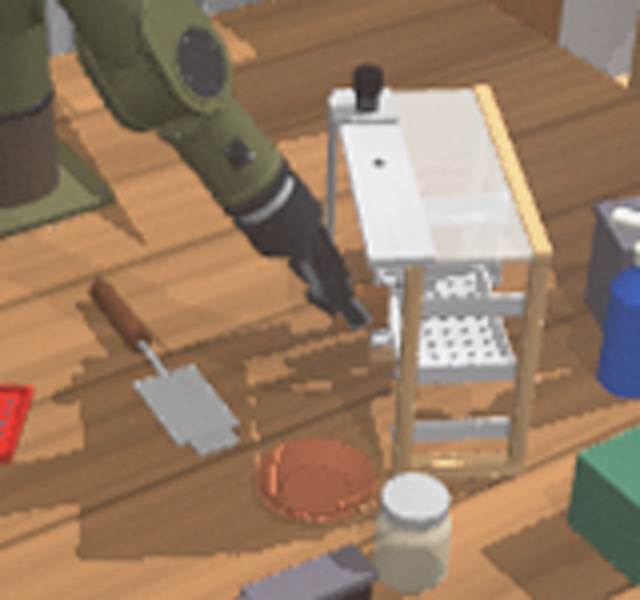

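Request:
play_rows(rows=[[-1,0.3,0,-0.4,0,0,0],[-1,0.5,0,-0.75,0,0,0],[-1,0.6,0,-0.9,0,0,0],[-1,0.67,0,-1,0,0,0],[-1,0.67,0,-1,0,0,0]])

```text
t: 17.05
eef_pos: [0.5969, 0.1173, 0.1486]
eef_rot: [[0.257, 0.886, -0.385], [0.495, -0.463, -0.735], [-0.83, -0.001, -0.558]]
ft_force: [-1.6, -2.4, 5.7]
opening: 0.0166
```

```bash
python3 st.py
```

```text
17.05 [ 0.3113  0.8691 -0.5588  1.9928 -0.996   0.1172  0.4882] [-0.0008 -0.001  -0.0028  0.0012 -0.001  -0.0006 -0.0013] [-0.0876  0.      0.1436] [[ 0.257   0.8865 -0.3849]
 [ 0.4948 -0.4628 -0.7355]
 [-0.8301 -0.0015 -0.5576]] [-1.5798 -2.3855  5.7349] [ 0.4051 -0.3301  0.0151] 0.01655906037047463
```

Request:
play_rows(rows=[[-1,0.1,0,-0.15,0,0,0],[-1,0.2,0,-0.3,0,0,0],[-1,0.2,0,-0.3,0,0,0]])

```text
t: 17.42
eef_pos: [0.5976, 0.1186, 0.1485]
eef_rot: [[0.257, 0.886, -0.386], [0.493, -0.464, -0.736], [-0.831, -0.002, -0.556]]
ft_force: [-7.2, -10.2, 15.6]
opening: 0.017
```

```bash
python3 st.py; python3 - <<'E'
from tp import *
grab('scene','s14')
im=cv2.imread('pics/s14.png'); cv2.imwrite('pics/c16.png',cv2.resize(im[180:240,295:355],None,fx=9,fy=9,interpolation=cv2.INTER_CUBIC))
E
```

```text
17.425 [ 0.3049  0.8678 -0.5539  1.991  -0.9956  0.1181  0.4827] [ 0.0023  0.0012 -0.0035  0.0016  0.0005  0.0003  0.0008] [-0.0861  0.      0.1435] [[ 0.2567  0.8859 -0.3865]
 [ 0.4929 -0.4639 -0.7361]
 [-0.8314 -0.0015 -0.5557]] [ -7.1811 -10.1876  15.6372] [0.1533 0.1849 0.2882] 0.016951891560585634
```

View pics/c16.png

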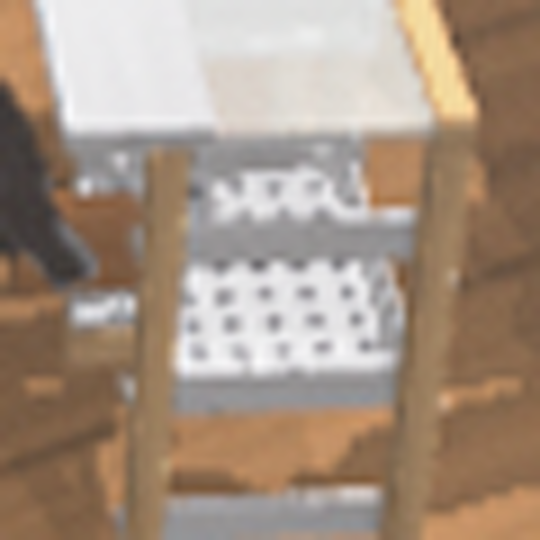

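Request:
play_rows(rows=[[-1,-0.1,0,0.05,0,0,0],[0,-0.1,0,0.05,0,0,0],[1,-0.1,0,0.05,0,0,0],[1,-0.1,0,0.05,0,0,0],[1,-0.1,0,0.05,0,0,0],[1,-0.1,0,0.05,0,0,0]])

```text
t: 18.23
eef_pos: [0.5982, 0.1204, 0.149]
eef_rot: [[0.257, 0.887, -0.384], [0.496, -0.462, -0.735], [-0.83, -0.002, -0.558]]
ft_force: [-0.2, 0.5, 0.0]
opening: 0.0851
```

```bash
python3 st.py
```

```text
18.225 [ 0.3041  0.8686 -0.5561  1.9892 -0.9956  0.119   0.483 ] [-0.     -0.0006 -0.0023 -0.0003 -0.0014 -0.001   0.0003] [-0.0842  0.0003  0.1441] [[ 0.2565  0.8869 -0.3843]
 [ 0.4956 -0.462  -0.7355]
 [-0.8298 -0.0018 -0.558 ]] [-0.1971  0.4832  0.0411] [-0.4965  0.2769 -0.017 ] 0.0851141763950335
```

Released with zero contact force; now back out.

Request:
play_rows(rows=[[1,-1,0,1.2,0,0,0],[1,-2.8,0,4,0,0,0],[1,-5.6,0,8,0,0,0],[1,-8.4,0,12,0,0,0],[1,-11.2,0,16,0,0,0],[1,-13,0,19,0,0,0],[1,-13,0,19,0,0,0],[1,-13,0,19,0,0,0]])

```text
t: 19.23
eef_pos: [0.4918, -0.0837, 0.1513]
eef_rot: [[0.257, 0.887, -0.384], [0.496, -0.462, -0.735], [-0.829, -0.002, -0.559]]
ft_force: [-0.0, 0.1, 0.1]
opening: 0.0855
```

```bash
python3 st.py;  python3 - <<'E'
from tp import *
d=grab('wrist','w15'); grab('scene','s15'); grab('top','t15')
im=cv2.imread('pics/s15.png'); cv2.imwrite('pics/c17.png',cv2.resize(im[140:265,240:370],None,fx=5,fy=4.8,interpolation=cv2.INTER_CUBIC))
E
```

```text
19.225 [ 0.7443  0.8316 -0.5259  2.1197 -0.8148  0.2901  0.6894] [-0.026   0.0022 -0.0183 -0.0026 -0.0025 -0.0009 -0.0019] [-0.3144 -0.0003  0.1463] [[ 0.257   0.8868 -0.3841]
 [ 0.496  -0.4622 -0.7351]
 [-0.8294 -0.0016 -0.5586]] [-0.0232  0.0547  0.1343] [-0.4882  0.2446 -0.0111] 0.0855136479007569
```

View pics/w15.png

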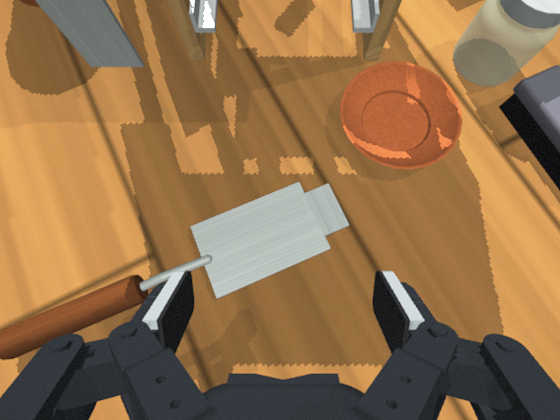

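View pics/c17.png

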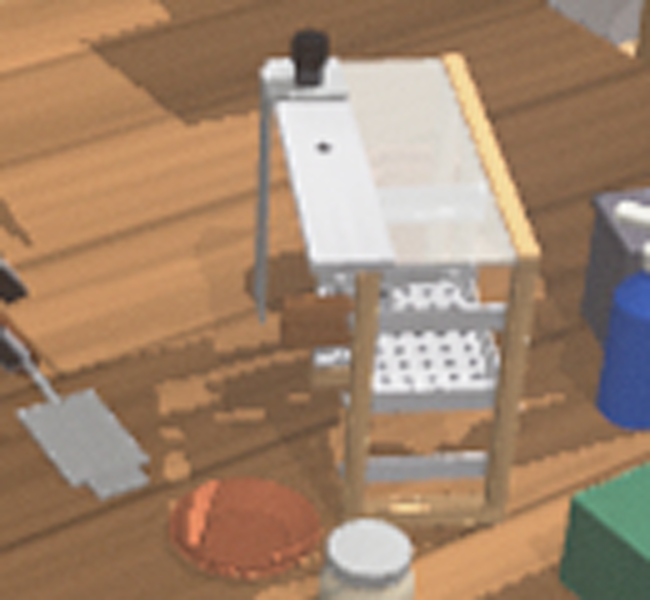

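View pics/t15.png

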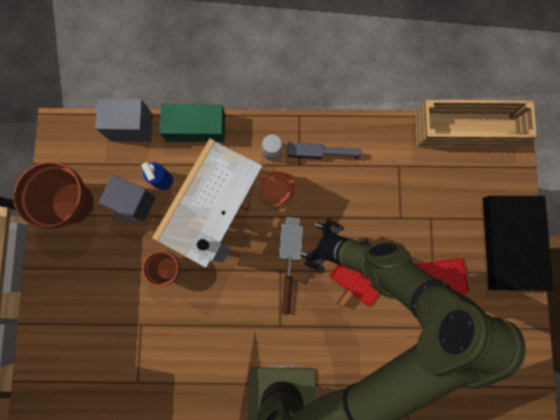

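Request:
play_rows(rows=[[1,-2.5,0,2,0,0.08,0],[1,-5,0,4,0,0.16,0],[1,-7,0,6,0,0.24,0],[1,-9,0,7,0,0.3,0],[1,-9,0,7,0,0.3,0],[1,-9,0,7,0,0.3,0]])

```text
t: 20.12
eef_pos: [0.4424, -0.1782, 0.187]
eef_rot: [[0.357, 0.888, -0.289], [0.692, -0.46, -0.557], [-0.627, -0.001, -0.779]]
ft_force: [-0.1, -0.3, -0.1]
opening: 0.0855
```

```bash
python3 st.py;  python3 - <<'E'
from tp import *
d=grab('wrist','w16')
print('expected handle end top px',px(d,W(-.105,0,.161)),'bottom',px(d,W(-.105,0,.117)))
im=cv2.imread('pics/w16.png'); cv2.imwrite('pics/c18.png',cv2.resize(im[0:140,150:430],None,fx=2.8,fy=4,interpolation=cv2.INTER_CUBIC))
E
```

```text
20.125 [ 1.1281  0.9207 -0.5917  2.014  -0.7112  0.6499  0.8579] [-0.0165 -0.0045 -0.0059  0.0055 -0.0003  0.0042  0.0006] [-0.4197 -0.0005  0.1833] [[ 0.3574  0.888  -0.2893]
 [ 0.692  -0.4598 -0.5565]
 [-0.6272 -0.0013 -0.7788]] [-0.0747 -0.3278 -0.1019] [-0.7055  0.3255 -0.0047] 0.08550073160888104
expected handle end top px (np.float64(284.5601582367355), np.float64(2.831112150748794)) bottom (np.float64(284.4815886369208), np.float64(43.87760275236562))
```

View pics/c18.png

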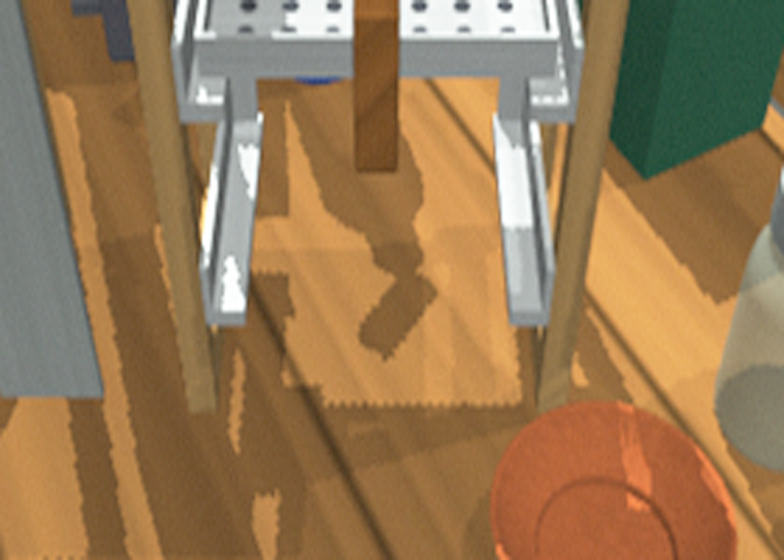

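```bash
python3 - <<'E'
from tp import *
d=load('w16'); print('handle end',fr(pt(d,150+375/2.8,42.5,z=.117)),'tray front rim',fr(pt(d,284,pt and 10,z=.129)))
print('front lower edge of tray',[fr(pt(d,150+x/2.8,76/4,z=.117)) for x in (192,557)], 'ledge front (ref -.065)',[fr(pt(d,150+x/2.8,105/4,z=.117)) for x in (200,560)])
a,b=load('top0'),load('t15')
D=cv2.absdiff(a['color'],b['color']).max(2); 
for n,(u,v) in dict(trowel=(291,238),saucer=(278,188),jar=(272,146),brush=(320,151),bottle=(156,175),pot=(162,268),disp=(127,199),redtip=(441,278)).items(): print(n,D[v-15:v+15,u-15:u+15].mean().round(1))
E
```

```text
handle end [-0.1021  0.0007  0.117 ] tray front rim [-0.0525  0.0008  0.129 ]
front lower edge of tray [array([-0.0497,  0.0832,  0.117 ]), array([-0.0495, -0.0809,  0.117 ])] ledge front (ref -.065) [array([-0.0667,  0.0777,  0.117 ]), array([-0.0665, -0.0804,  0.117 ])]
trowel 8.0
saucer 12.9
jar 8.6
brush 7.2
bottle 7.5
pot 5.8
disp 7.0
redtip 67.8
```

```bash
python3 -c "
from cell import bot; print(bot.sign_off())"
```

```text
the job is handed in; nothing more can be done
None
```

The guard is open and locked, the tray is home on the middle runners and released, and the job is handed in after about 20 s of the 61 s.

- **Guard:** I lifted the knob about 12 mm, slid the guard to its end stop and let go. The image shows 100 mm of travel. The knob top is back at 0.317 m, its starting height, so the pin has dropped in.
- **Tray:** I took the silver tray by its handle with the tool leaning and slid it onto the middle runners, which I measured at 117 mm. At the rear stops it pushed back with about 12 N along the slide.
- **Correction on the way in:** wrist joints 5 and 6 came close to their limits at 42° of lean. With the tray resting on the ledges I let it pivot in the lighter-gripped jaws to 34° of lean, then pushed on.
- **Last checks:**
  - The tray's front edge reads x = −49.5 mm (−50 expected) on both sides, so it sits square.
  - The handle end reads about 3 mm further in than nominal, which I put down to pixel and calibration error.
  - After release the arm read no contact force.
- **Bystanders:** the before and after top views show no shift of the trowel, jar, brush, bottle, pot or dispenser. The saucer's image changed a little more, most likely from shadow. One red tray was hidden by the arm in the last top view, so I could not check it there. I never reached for either red tray.

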